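Unclip the end stop from the fence rail

ROBOT

A 6-joint arm with a two-finger parallel gripper is mounted at the origin on the work surface. World frame = base frame: x ahead of the robot, y to its left, z up, the work surface at z = 0. Lengths are in m, angles in rad, forces in N, time in s.
With the tool pointing down it reaches from about 0.375 to 0.975 m from the base axis. Payload 3.8 kg.
Tool frame: the origin (TCP) lies midway between the tips of the shut fingers; the grasp point (between the pads) lies 19 mm behind it; x points along the fingers, y is the direction in which the jaws open and shut, and the axes are right-handed (so a half turn about x gives the same grasp; the last joint's range is limited). The gripper opens to 88 mm and grips with 3 to 60 N. Pads are 18 mm wide; open, the fingers measure 123 mm over their backs; the gripper's body (75 mm by 187 mm) begins 45 mm behind the grasp point.
Start: joints at [-1.366, 0.264, 1.604, -0, 1.274, -0.037], TCP at [0.162, -0.655, 0.239] pointing down, gripper open.
Joint ranges: [-2.63, 2.63], [-0.94, 2.18], [0.31, 2.57], [-1.31, 4.45], [0, 2.66], [-2.55, 2.55]. Speed limits (rad/s): [2.57, 2.57, 3.14, 3.14, 3.14, 3.14].

INTERFACE

Orientations are given as a rotation vector (axis times angle).
In Python, from cell import manip, inverse_kinematics, cams, order gives the robot as it stands. Calls block until the motion is done:
- manip.move_pose(position, orientation): joint-space move of the TCP to a pose.
- manip.move_linear(position, rate=0.15, rot=None): straight line of the TCP; rot=None keeps the orientation; rate is the mean speed in m/s.
- manip.set_joints(angles): joint-space move.
- manip.set_gripper(opening, force=None): finger opening in m; force is the grip in N (None keeps the last); returns when the fingers have stopped.
- manip.dwell(seconds).
- inverse_kinematics(position, orientation): joint angles nearest the present ones, or None.
- manip.state(): the state.
- cams.capture(name): name is "scene" or "top" or "wrist"; returns a dict with "image" (400x640x3 uint8, blue, green, red), "z_map" (400x640 float32, m along the optical axis (not along the pixel's ray), 0 where there is no reading), "intrinsics" (3x3 intrinsics, pixels), "position" and "orientation" of the camera in the world; the wrist camera has in their place "T_tool_cam" (4x4, takes a point from camera to tool coordinates, whose origin is the TCP and whose axes are the tool frame's). Camera axes: x right, y down, z forward; pixel columns grow to the right and rows downward; lengths in m; the calibration is good to about 2 mm. A picture is of the moment at which its call begins: read the wrist's pose just before it.
A pose or a line that the arm cannot do raises manip.IKError and nothing moves.
- order.close_job(): hands the job in, once; it reports no verdict.
The state is a dict: "clock": time; "joint_pos": joint angles; "joint_velocities": joint speeds; "tau": joint torques, N m; "tool_pos": TCP position; "tcp_rot": TCP orientation; "contact_force": force on the tool from outside, world axes, zero at the start; "moment": the same for the moment, N m; "gripper_width": finger opening in m.
Only numpy, scipy, OpenCV 4.12 (cv2) and the standard library are available. Lean on these libraries where they do the work, as an engineer would, in place of code of your own. Each camera call takes 0.05 s, during which the arm holds its last target.

TASK

Three pieces are clipped on the aluminium fence rail of the carving bench, each held down by a sprung catch. Pull the end stop, the one with the square wooden post, up off the rail and stand it upright in the shallow wooden tray, setting it down without dropping it. Leave the other two pieces clipped on the rail.

Things in the scene. Friction and masses are not known exactly. Their poses are not given: they have to be found in the camera images.
- end_stop_post (a point): End stop, loose, 0.16 kg: black clip foot (43 mm across rail, 40 along, 38 high) under a square-cut pale wood post, 26 mm (x, across rail) x 34 (y, along) x 50 high. Point: middle of post, 25 mm below its top, 63 above underside of legs; 93 above bench when clipped on. z up. Sprung balls in the rail catch the legs: 1 mm play, then a straight upward pull of 6 to 12 N for 8 mm, then it lets go; legs clear the rail after 30 mm.
- knob_clip_top (a point): Bystander on the rail: same foot with a round black knob, 36 mm diameter, as tall as the end stop. Point: on its axis, 63 mm above underside of legs, 25 below its top; axes as end stop. The rail: fixed aluminium bar 20 mm thick, 300 long, top 60 above bench, on a base plate 60 wide. The three pieces sit astride it 95 mm apart, in any order.
- finger_clip_top (a point): Bystander on the rail: same foot with a flat pale wooden finger, 100 x 30 x 8 mm, that sticks out towards the robot, 78 mm from the clip's middle. Point: above the clip's middle, half-way through the finger, 50 mm above underside of legs; a small screw head tops it 12 mm higher. Axes as end stop, finger points to -x.
- tray: Shallow wooden tray, fixed, empty: 170 mm (x) x 150 mm (y) outside, 30 mm high, walls and floor 6 mm thick. Origin: centre of its underside, on the bench; z up.

How it is judged:
On the way:
1. the end stop has been pulled up clear of the rail (raised 40 mm or more) (height (world z) of end_stop_post above 0.133 m), for 0.1 s.
At the end, for the whole second after the job is handed in: The end stop stands still and upright (within 10 degrees) with its legs on the tray's floor, inside the walls, let go; the knob piece and the finger piece are still clipped on the rail within 8 mm of where they started (x of end_stop_post in the frame of tray between -0.065 and 0.065 m and y of end_stop_post in the frame of tray between -0.055 and 0.055 m and z of end_stop_post in the frame of tray between 0.06 and 0.076 m and angle between end_stop_post's own z axis and vertical below 0.175 rad and linear speed of end_stop below 0.02 m/s and distance of each of knob_clip_top, finger_clip_top from where it was at the start of the episode below 0.008 m); the robot touches nothing.
It fails at once if the end stop is dropped (falls free from more than about 25 mm) (linear speed of end_stop above 0.7 m/s and contact force between the fingers and end_stop below 0.05 N).
It fails at once if the knob piece or the finger piece is pulled off the rail (moved more than 15 mm) (distance of any of knob_clip_top, finger_clip_top from where it was at the start of the episode above 0.015 m).
It also fails if it takes over 35 s, if anything falls off the work surface, if the arm or the gripper's body presses on something with over 40 N, if the wrist force passes 120 N, or if a joint passes its speed limit or range.

## Working session

There is one attempt and no reset: what is moved stays moved. The work goes in short steps, each a Python script; the robot and the scene stay as the last script left them, time stands still between calls to the robot, and variables do not carry over. Pictures are saved under pics/ and viewed, and the job is handed in when it is done.

```bash
ls; mkdir -p pics
python3 - <<'E'
from cell import manip, cams
import cv2, numpy as np
s=manip.state(); print(s['clock'],s['tool_pos'],s['tcp_rot'],s['gripper_width'],s['contact_force'])
for n in ['scene','top']:
    c=cams.capture(n); cv2.imwrite(f'pics/{n}1.png',c['image']); np.savez(f'{n}1.npz',**{k:v for k,v in c.items()})
    print(n,c['intrinsics'],c['position'],c['orientation'])
E
```

```text
pics
0.0 [ 0.16147895 -0.65469661  0.23740204] [ 2.09375539  0.25662425 -2.09410059] 0.08830591961458865 [-0.2027151   0.91396199  0.18666508]
scene [[383.91866997   0.         322.59168483]
 [  0.         383.91866997 193.89095964]
 [  0.           0.           1.        ]] [1.07706457 0.33226194 0.61157259] [-1.16337385 -2.22998815  1.06272017]
top [[363.75417288   0.         322.51975389]
 [  0.         363.75417288 196.42878088]
 [  0.           0.           1.        ]] [ 0.50592028 -0.02285579  0.75339154] [-2.14550493  2.19969579 -0.09786969]
```

View pics/scene1.png

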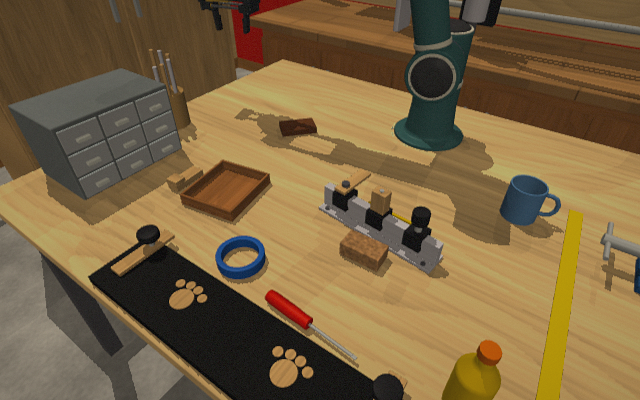

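View pics/top1.png

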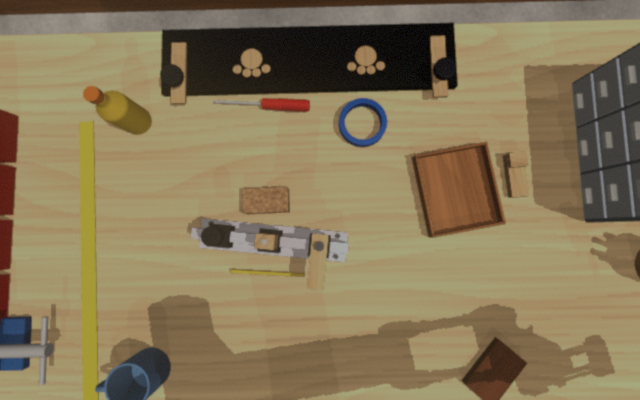

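Run:
```python
import cv2
t=cv2.imread('pics/top1.png'); 
cv2.imwrite('pics/t_rail.png',cv2.resize(t[205:295,180:360],None,fx=4.4,fy=4.4,interpolation=cv2.INTER_CUBIC))
cv2.imwrite('pics/t_tray.png',cv2.resize(t[130:250,400:540],None,fx=4.5,fy=4.5,interpolation=cv2.INTER_CUBIC))
t=cv2.imread('pics/scene1.png')
cv2.imwrite('pics/s_rail.png',cv2.resize(t[160:280,310:450],None,fx=5,fy=5,interpolation=cv2.INTER_CUBIC))
```

```text
(no output)
```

View pics/t_rail.png

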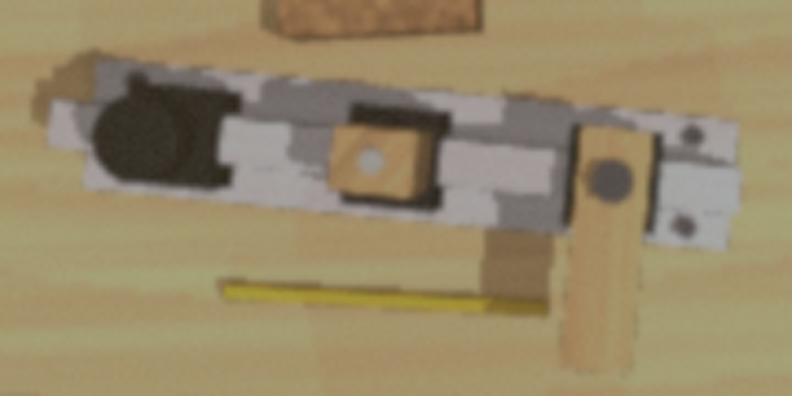

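View pics/t_tray.png

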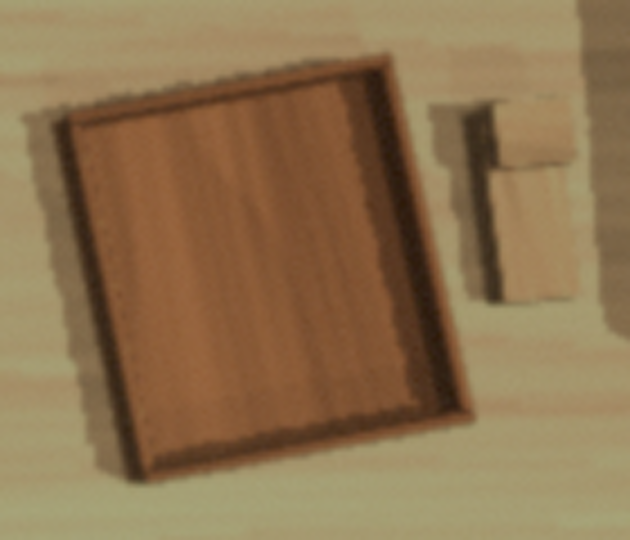

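View pics/s_rail.png

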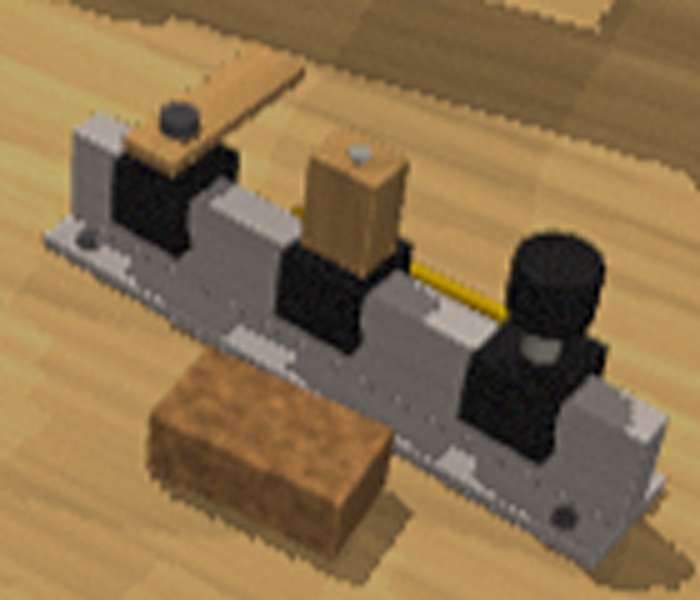

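The post (end stop) is the middle piece: its screw is at about (264,242) in the top view and (382,191) in the scene view. The knob is to the left at about (211,236), and the finger to the right at about (319,246). The tray rim corners are near (415,156), (486,143), (505,223) and (431,237).

```bash
cat > h.py <<'E'
import numpy as np
from scipy.spatial.transform import Rotation as R
def ray_z(c,uv,z):
    K=c['intrinsics'];p=np.array(c['position']);Rm=R.from_rotvec(c['orientation']).as_matrix()
    d=Rm@np.linalg.solve(K,[uv[0],uv[1],1]); return p+d*(z-p[2])/d[2]
def depthpt(c,uv):
    K=c['intrinsics'];p=np.array(c['position']);Rm=R.from_rotvec(c['orientation']).as_matrix()
    z=np.median(c['z_map'][int(uv[1])-1:int(uv[1])+2,int(uv[0])-1:int(uv[0])+2])
    return p+Rm@np.linalg.solve(K,[uv[0],uv[1],1])*z
E
python3 - <<'E'
from h import *
np.set_printoptions(precision=4,suppress=True)
t=np.load('top1.npz');s=np.load('scene1.npz')
f=lambda x,y,k,o:(x/k+o[0]-.4,y/k+o[1]-.4)
T=lambda x,y:f(x,y,4.4,(180,205)); S=lambda x,y:f(x,y,5,(310,160)); Y=lambda x,y:f(x,y,4.5,(400,130))
for n,a,b,z in [('post',T(371,162),S(360,153),.118),('knob',T(137,138),S(558,257),.118),('finger',T(611,180),S(180,113),.092)]:
    print(n,ray_z(t,a,z),ray_z(s,b,z),'depth',depthpt(t,a),depthpt(s,b))
# post top corners
pc=[T(331,127),T(419,127),T(416,197),T(330,193)]
for a in pc: print('pc',ray_z(t,a,.118))
for a in [S(313,153),S(345,137),S(409,163),S(372,180)]: print('pcs',ray_z(s,a,.118))
# base plate corners z~0?
for a in [T(98,58),T(740,122),T(728,250),T(84,187)]: print('plate',ray_z(t,a,.006))
P=np.array([ray_z(t,Y(*a),.03) for a in [(68,115),(388,57),(474,418),(140,482)]]); print(P,P.mean(0),depthpt(t,Y(280,260)))
d=np.roll(P,-1,0)-P; print(np.linalg.norm(d,axis=1),np.degrees(np.arctan2(d[:,1],d[:,0])))
print('cork',depthpt(t,(265,200)))
E
```

```text
post [0.4891 0.0817 0.118 ] [0.4884 0.0797 0.118 ] depth [0.4891 0.0814 0.1196] [0.4901 0.0804 0.1194]
knob [0.5008 0.1741 0.118 ] [0.5022 0.1737 0.118 ] depth [0.5008 0.1741 0.1178] [0.5018 0.1736 0.1177]
finger [ 0.4787 -0.0124  0.092 ] [ 0.4783 -0.0135  0.092 ] depth [ 0.4786 -0.0124  0.0911] [ 0.4785 -0.0134  0.0922]
pc [0.5032 0.0973 0.118 ]
pc [0.5024 0.0625 0.118 ]
pc [0.475  0.0641 0.118 ]
pc [0.4774 0.0979 0.118 ]
pcs [0.4997 0.0637 0.118 ]
pcs [0.4824 0.0694 0.118 ]
pcs [0.4826 0.0994 0.118 ]
pcs [0.5015 0.0921 0.118 ]
plate [0.5375 0.2271 0.006 ]
plate [ 0.5004 -0.0716  0.006 ]
plate [ 0.4418 -0.0642  0.006 ]
plate [0.4779 0.2333 0.006 ]
[[ 0.652  -0.2098  0.03  ]
 [ 0.6748 -0.3546  0.03  ]
 [ 0.5122 -0.3817  0.03  ]
 [ 0.4879 -0.2334  0.03  ]] [ 0.5817 -0.2949  0.03  ] [ 0.5869 -0.3101  0.0054]
[0.1466 0.1648 0.1502 0.1658] [ -81.0723 -170.5462   99.3257    8.2111]
cork [0.5684 0.0924 0.0346]
```

```bash
cat >> h.py <<'E'
def down(yaw,flip=False):
    y=np.array([np.cos(yaw),np.sin(yaw),0])*(-1 if flip else 1); x=np.array([0,0,-1.])
    return R.from_matrix(np.column_stack([x,y,np.cross(x,y)])).as_rotvec()
PY=np.radians(-6.9); POST=np.array([.4890,.0807]); TRAY=np.array([.5817,-.2949]); TY=np.radians(9.0)
E
python3 - <<'E'
from h import *
from cell import manip, inverse_kinematics, cams
np.set_printoptions(precision=3,suppress=True)
s=manip.state(); print(R.from_rotvec(s['tcp_rot']).as_matrix())
for fl in (0,1):
    print(inverse_kinematics([*POST,.2],down(PY,fl)),inverse_kinematics([*POST,.074],down(PY,fl)),inverse_kinematics([*TRAY,.2],down(TY,fl)),inverse_kinematics([*TRAY,.05],down(TY,fl)))
for n in('scene','top'):
    c=np.load(n+'1.npz'); K=c['intrinsics'];v,u=np.mgrid[0:400,0:640];z=c['z_map'];
    p=np.stack([(u-K[0,2])/K[0,0]*z,(v-K[1,2])/K[1,1]*z,z],-1)@R.from_rotvec(c['orientation']).as_matrix().T+c['position']
    m=(z>0)&(p[...,2]>.15)&(np.hypot(p[...,0],p[...,1])<.85)&(p[...,1]<.2)&(p[...,0]>.1)&(np.abs(p[...,1])<.9)
    q=p[m]; print(n,len(q)); print(q[::max(1,len(q)//12)])
E
```

```text
[[-0.     0.239 -0.971]
 [ 0.002 -0.971 -0.239]
 [-1.    -0.002 -0.   ]]
[ 0.113 -0.05   2.023  0.     1.169  0.234] [0.113 0.094 2.135 0.    0.913 0.234] [-0.507  0.247  1.698 -0.     1.197 -0.664] [-0.507  0.391  1.81  -0.     0.94  -0.664]
None None [-0.507  0.247  1.698 -0.     1.197  2.477] [-0.507  0.391  1.81  -0.     0.94   2.477]
scene 7230
[[ 0.218 -0.731  0.33 ]
 [ 0.177 -0.575  0.326]
 [ 0.158 -0.599  0.294]
 [ 0.183  0.02   0.366]
 [ 0.172 -0.022  0.323]
 [ 0.399 -0.694  0.22 ]
 [ 0.199  0.019  0.287]
 [ 0.195  0.057  0.275]
 [ 0.44  -0.673  0.162]
 [ 0.562 -0.601  0.201]
 [ 0.177  0.082  0.223]
 [ 0.563 -0.556  0.174]
 [ 0.647 -0.544  0.157]]
top 122
[[ 0.654 -0.543  0.154]
 [ 0.649 -0.544  0.158]
 [ 0.647 -0.548  0.158]
 [ 0.645 -0.55   0.158]
 [ 0.644 -0.547  0.151]
 [ 0.64  -0.553  0.152]
 [ 0.632 -0.554  0.151]
 [ 0.617 -0.554  0.151]
 [ 0.573 -0.544  0.153]
 [ 0.567 -0.544  0.154]
 [ 0.562 -0.544  0.156]
 [ 0.556 -0.544  0.153]
 [ 0.548 -0.542  0.154]]
```

Run:
```python
from h import *
from cell import manip, cams
import cv2
np.set_printoptions(precision=4,suppress=True)
s=manip.state(); p=s['tool_pos']
manip.move_linear([p[0]*.92,p[1]*.92,.34],rate=.3)
manip.move_pose([*POST,.26],down(PY))
manip.move_linear([*POST,.19],rate=.2)
manip.dwell(.2)
s=manip.state(); c=cams.capture('wrist')
cv2.imwrite('pics/w1.png',c['image']); np.savez('w1.npz',tp=s['tool_pos'],tr=s['tcp_rot'],**c)
print(s['clock'],s['tool_pos'],s['contact_force'],c['T_tool_cam'])
```

```text
4.0417 [0.4904 0.0808 0.192 ] [0.3235 0.5197 0.0745] [[ 0.0012 -0.3236  0.9462 -0.1461]
 [ 1.      0.0009 -0.001   0.0008]
 [-0.0005  0.9462  0.3236 -0.0838]
 [ 0.      0.      0.      1.    ]]
```

View pics/w1.png

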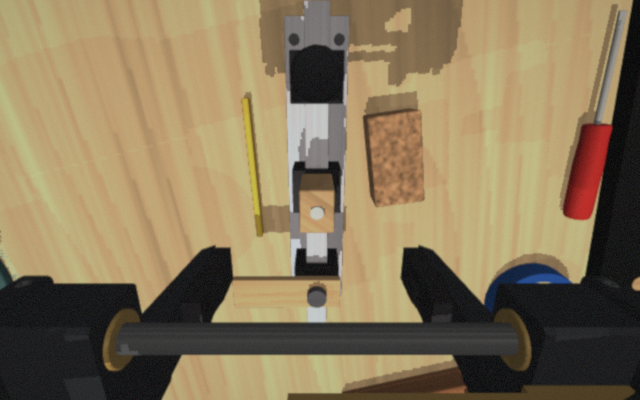

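The wrist view shows the post's screw head at (317,213), centred between the fingers. The rail runs vertically in the picture, so the yaw is right. The finger piece is below at (317,295).

Run:
```python
from h import *
np.set_printoptions(precision=4,suppress=True)
w=np.load('w1.npz');K=w['intrinsics'];Rt=R.from_rotvec(w['tr']).as_matrix();T=w['T_tool_cam']
def pt(uv,z):
    o=w['tp']+Rt@T[:3,3]; d=Rt@T[:3,:3]@np.linalg.solve(K,[*uv,1]); return o+d*(z-o[2])/d[2]
def l(p): return Rt.T@(p-w['tp'])
for n,uv,z in [('post',(317,213),.118),('c',(300,231),.118),('c',(334,231),.118),('c',(333,197),.118),('c',(300,197),.118),('fing',(317,295),.092)]:
    p=pt(uv,z); print(n,p,l(p))
```

```text
post [0.4914 0.0788 0.118 ] [0.074  0.001  0.0019]
c [0.477  0.0659 0.118 ] [ 0.0739 -0.0118  0.0164]
c [0.5024 0.0628 0.118 ] [0.074  0.0138 0.0164]
c [0.5044 0.0898 0.118 ] [ 0.074   0.0126 -0.0106]
c [0.4806 0.0927 0.118 ] [ 0.0739 -0.0114 -0.0106]
fing [ 0.4808 -0.0104  0.092 ] [0.0999 0.0011 0.0918]
```

Run:
```python
from h import *
from cell import manip, cams
import cv2
np.set_printoptions(precision=4,suppress=True)
def st(n):
    s=manip.state(); print(n,round(s['clock'],2),s['tool_pos'],s['contact_force'],s['moment'],round(s['gripper_width'],4)); return s
manip.move_linear([.4895,.0800,.074],rate=.12); st('down')
manip.set_gripper(.022,force=10); st('close')
manip.set_gripper(.022,force=45); manip.dwell(.1); s=st('close')
c=cams.capture('wrist'); cv2.imwrite('pics/w2.png',c['image'])
c=cams.capture('scene'); cv2.imwrite('pics/s2.png',cv2.resize(c['image'][130:290,300:460],None,fx=3.7,fy=3.7))
```

```text
down 5.21 [0.4903 0.0801 0.0748] [-0.4638  0.4971 -0.1429] [-0.0266 -0.1006 -0.0189] 0.0882
close 6.17 [0.4898 0.08   0.074 ] [ 0.7318 -0.3357 -1.4704] [-0.0668 -0.352  -0.0033] 0.0257
close 6.48 [0.4897 0.08   0.074 ] [ 2.6822 -0.2522 -1.0662] [-0.0336 -0.4327  0.0405] 0.0255
```

View pics/s2.png

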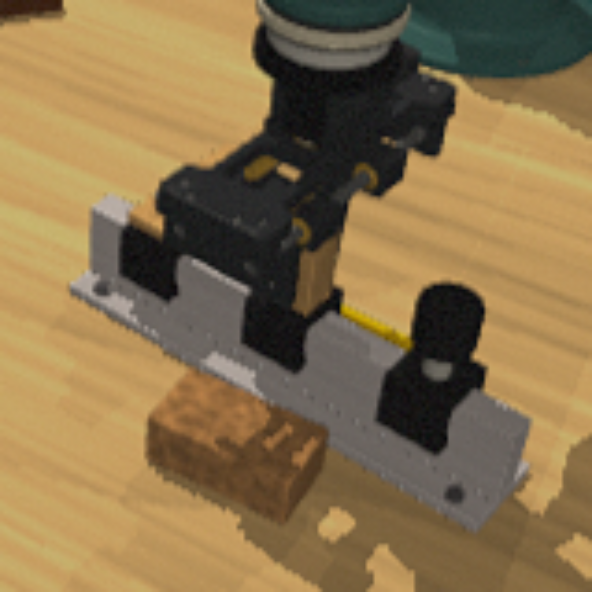

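View pics/w2.png

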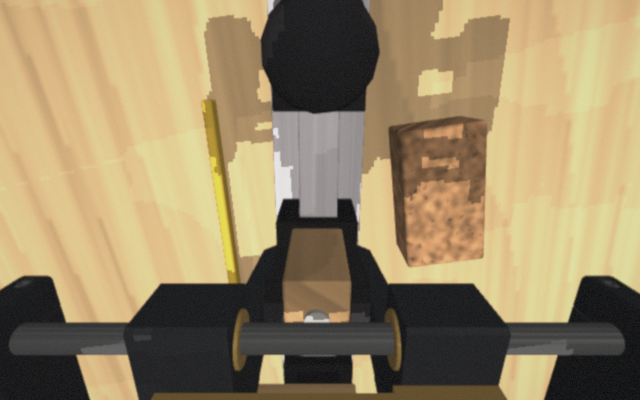

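The gripper reads 25.6 mm against a 26 mm post. The wrist view shows the post at (317,275) between the pads, and the knob piece at (320,50) is clear of the gripper. Next is the straight upward pull.

Run:
```python
from h import *
from cell import manip, cams
import cv2
np.set_printoptions(precision=4,suppress=True)
def st(n):
    s=manip.state(); print(n,round(s['clock'],2),s['tool_pos'],s['contact_force'],s['moment'],round(s['gripper_width'],4)); return s
for dz in (.004,.008,.014):
    manip.move_linear([.4895,.0800,.074+dz],rate=.03); st(dz)
manip.move_linear([.4895,.0800,.074+.09],rate=.1); manip.dwell(.2);st('up')
c=cams.capture('wrist'); cv2.imwrite('pics/w3.png',c['image'])
c=cams.capture('scene'); np.savez('s3.npz',**c); cv2.imwrite('pics/s3.png',cv2.resize(c['image'][90:290,300:500],None,fx=3,fy=3))
```

```text
0.004 6.87 [0.4896 0.0799 0.0784] [ 1.008  -1.3735 -0.5689] [-0.248  -0.3721  0.0834] 0.0255
0.008 7.15 [0.4893 0.0799 0.0821] [ 1.4348 -1.9317 -3.1487] [-0.2882 -0.4602 -0.0162] 0.0256
0.014 7.5 [0.49   0.0802 0.0896] [ 0.7315 -1.3502  5.5415] [-0.1951  0.0305  0.025 ] 0.0257
up 8.61 [0.4889 0.0799 0.1631] [-0.4449 -0.4601 -2.5623] [-0.0867 -0.0527 -0.0105] 0.0254
```

View pics/s3.png

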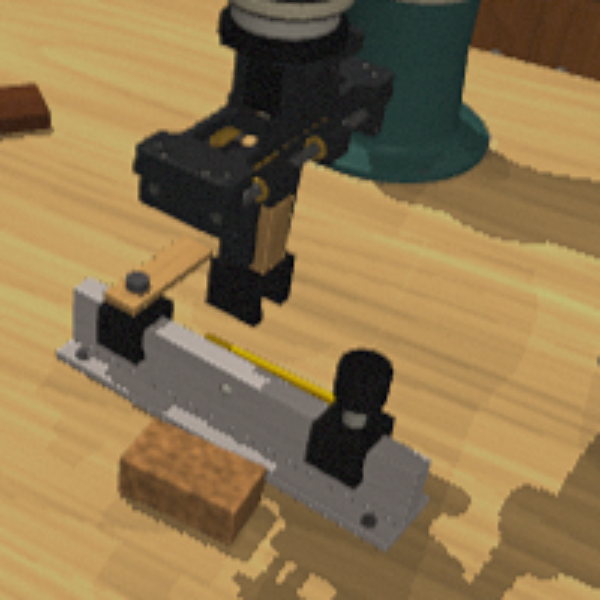

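View pics/w3.png

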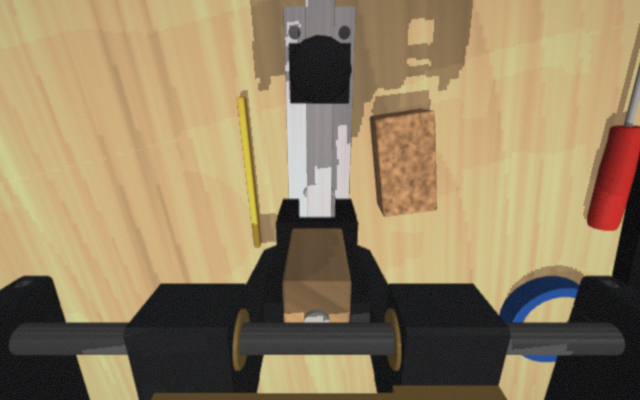

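The end stop is clear of the rail: its foot hangs in free air around (245,285) in the scene crop. The wrist view looks the same as before the lift, so it has not slipped. The knob and finger pieces are still seated. Next I carry it to the tray.

Run:
```python
from h import *
from cell import manip, cams
import cv2
np.set_printoptions(precision=4,suppress=True)
def st(n):
    s=manip.state(); print(n,round(s['clock'],2),s['tool_pos'],s['contact_force'],round(s['gripper_width'],4)); return s
manip.move_linear([.4895,.0800,.22],rate=.15)
manip.move_pose([*TRAY,.22],down(TY)); st('over')
manip.move_linear([*TRAY,.075],rate=.12); manip.dwell(.2); s=st('low')
c=cams.capture('scene'); cv2.imwrite('pics/s4.png',cv2.resize(c['image'][100:260,140:300],None,fx=3.7,fy=3.7))
```

```text
over 10.67 [ 0.5816 -0.2937  0.2195] [ 0.3251  0.1791 -1.6271] 0.0258
low 12.22 [ 0.5822 -0.2952  0.0759] [-0.2329 -0.5996 -1.9428] 0.0255
```

View pics/s4.png

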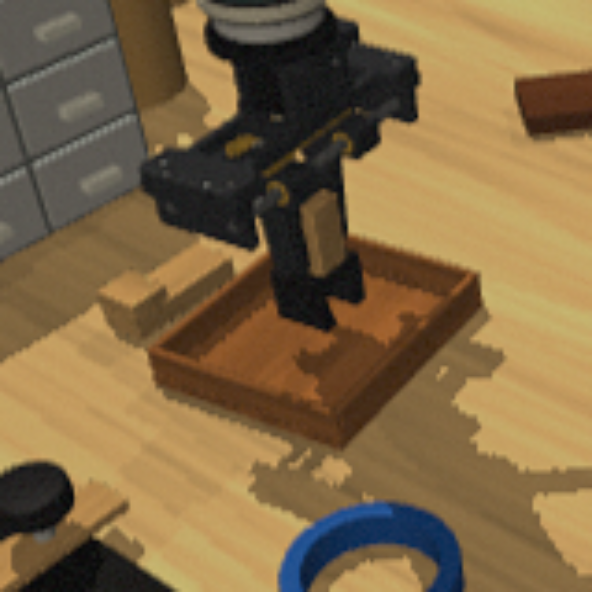

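The piece hangs upright over the middle of the tray, with its legs at about (320,310) in the crop. I'll lower it in steps until the force shows contact.

Run:
```python
from h import *
from cell import manip, cams
import cv2
np.set_printoptions(precision=4,suppress=True)
def st(n):
    s=manip.state(); print(n,round(s['clock'],2),s['tool_pos'],s['contact_force'],round(s['gripper_width'],4)); return s
manip.move_linear([*TRAY,.054],rate=.05); manip.dwell(.2)
z=.054
while z>.046:
    fz=np.mean([(manip.dwell(.04),manip.state()['contact_force'][2])[1] for _ in range(4)]); print(round(z,4),round(fz,2))
    if fz>1.5: break
    z-=.001; manip.move_linear([*TRAY,z],rate=.02)
st('contact')
```

```text
0.054 -1.69
0.053 -1.64
0.052 -1.03
0.051 -1.31
0.05 -0.78
0.049 5.65
contact 15.29 [ 0.5819 -0.295   0.05  ] [-1.8227  1.457   6.0784] 0.0252
```

Run:
```python
from h import *
from cell import manip, cams
import cv2
np.set_printoptions(precision=4,suppress=True)
def st(n):
    s=manip.state(); print(n,round(s['clock'],2),s['tool_pos'],s['contact_force'],round(s['gripper_width'],4)); return s
manip.set_gripper(.034,force=10); st('rel')
manip.set_gripper(.07); st('open')
manip.move_linear([*TRAY,.22],rate=.12); 
manip.move_pose([.42,-.25,.32],down(TY)); manip.dwell(.2); st('away')
for n in('scene','top'):
    c=cams.capture(n); np.savez(n+'5.npz',**c); cv2.imwrite(f'pics/{n}5.png',c['image'])
t=cv2.imread('pics/top5.png'); s=cv2.imread('pics/scene5.png')
a=cv2.resize(s[140:240,160:290],None,fx=4,fy=4); b=cv2.resize(s[155:280,310:450],None,fx=3.2,fy=3.2)
h=400; cv2.imwrite('pics/m5.png',cv2.resize(np.hstack([cv2.resize(a,(400,308)),cv2.resize(b,(345,308))]),None,fx=1.05,fy=1.05))
```

```text
rel 15.62 [ 0.5816 -0.2949  0.0487] [-0.4347  0.3698 -0.0936] 0.0338
open 16.31 [ 0.5817 -0.2949  0.049 ] [-0.1831  1.4336  0.6365] 0.0698
away 18.88 [ 0.4205 -0.2501  0.3185] [ 0.2247 -0.2988  0.2721] 0.0703
```

View pics/m5.png

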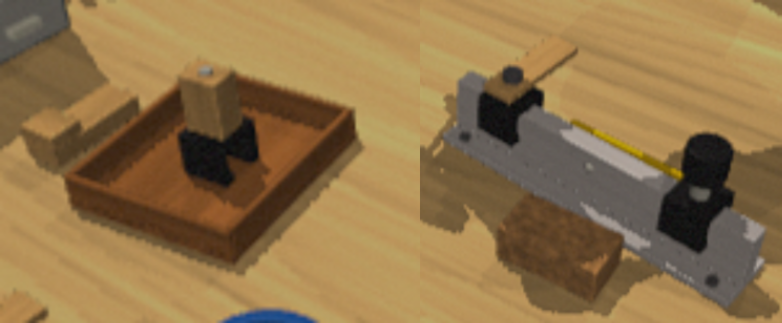

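View pics/top5.png

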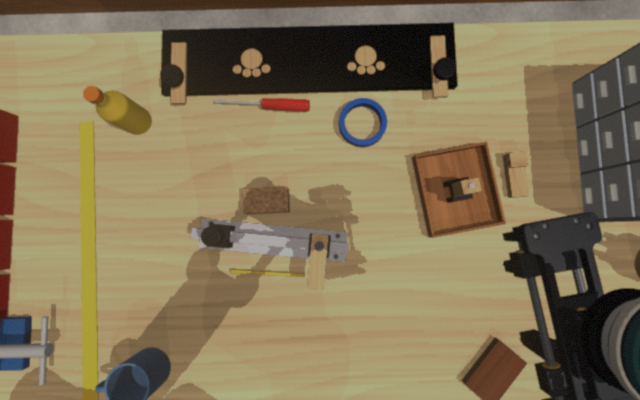

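The end stop stands upright in the tray and is let go. In the top view its post top is at about (471,186). The knob at (215,235) and the finger at (319,246) look unmoved. I'll check this in numbers, then hand in.

Run:
```python
from h import *
import cv2
from cell import manip,order
np.set_printoptions(precision=4,suppress=True)
t=np.load('top5.npz');s=np.load('scene5.npz');s1=np.load('scene1.npz');t1=np.load('top1.npz')
uv=(160+206*400/1.05/400*130/400-.0,140+71/1.05*100/308); print(uv)
for c,a in((t,(471.5,186)),(s,(160+205/1.05*130/400,140+71/1.05*100/308))):
    p=ray_z(c,a,.094); d=p[:2]-TRAY; print(p,depthpt(c,a),'in tray',R.from_euler('z',-TY).as_matrix()[:2,:2]@d)
# template shift of bystanders between first and last pictures
for n,A,B,boxes in(('scene',s1,s,{'knob':(403,205,32,48),'finger':(328,168,45,40)}),('top',t1,t,{'knob':(198,220,36,30),'finger':(303,230,32,62)})):
    for k,(x,y,w,h) in boxes.items():
        T=A['image'][y:y+h,x:x+w]; S=B['image'][y-8:y+h+8,x-8:x+w+8]
        r=cv2.matchTemplate(S,T,cv2.TM_CCOEFF_NORMED); _,v,_,l=cv2.minMaxLoc(r); print(n,k,'shift px',l[0]-8,l[1]-8,round(v,3))
print(manip.state()['contact_force'],manip.state()['clock'])
```

```text
(223.76190476190476, 161.95423623995052)
[ 0.5794 -0.2938  0.094 ] [ 0.5794 -0.2936  0.0946] in tray [-0.0021  0.0014]
[ 0.5814 -0.2934  0.094 ] [ 0.5818 -0.2929  0.0945] in tray [-0.0001  0.0015]
scene knob shift px 0 0 0.935
scene finger shift px 0 0 0.924
top knob shift px 0 0 0.948
top finger shift px 0 0 0.763
[-0.115   0.2068  0.5382] 18.9833
```

Run:
```python
from cell import order
print(order.close_job())
```

```text
the job is handed in; nothing more can be done
None
```

I gripped the end stop's post across the rail at 45 N, pulled it straight up off the catch and carried it to the tray. I lowered it until the force showed contact, at a TCP height of about 50 mm as predicted, then released it. The arm moved clear and I handed the job in at about 19 s.

**End stop:** both cameras put the top of the post within about 2 mm of the tray's centre. Its height is 94–95 mm above the bench, where 94 is expected for legs on the tray floor. It looks upright in the pictures.

**Knob and finger pieces:** both still look clipped on, with 0 px shift in both camera views between the first and last pictures. The finger's match score in the top view was only 0.76, against 0.92 to 0.95 for the others, probably because the shadows changed.

**Other checks:** the robot touches nothing, with residual force under 1 N. No check failed; the only disagreement was 1–2 mm between the wrist and fixed cameras on the post's position, which is within the calibration. I averaged the two. Handing in gives no verdict, so the result itself is not confirmed.

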